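# Shift rearing tubs under the light bar

## Robot

A 6-joint arm with a two-finger parallel gripper is mounted at the origin on the work surface. World frame = base frame: x ahead of the robot, y to its left, z up, the work surface at z = 0. Lengths are in mm, angles in rad, forces in N, time in s.
With the tool pointing down it reaches from about 350 to 775 mm from the base axis. Payload 7.3 kg.
Tool frame: the origin (TCP) lies midway between the tips of the shut fingers; the grasp point (between the pads) lies 19 mm behind it; z points along the fingers, x is the direction in which the jaws open and shut, and the axes are right-handed (so a half turn about z gives the same grasp; the last joint's range is limited). The gripper opens to 92 mm and grips with 3 to 60 N. Pads are 19 mm wide; open, the fingers measure 130 mm over their backs; the gripper's body (75 mm by 190 mm) begins 47 mm behind the grasp point.
Start: joints at [-1.307, 0.342, 1.524, -0, 1.275, -0.146], TCP at [209.197, -481.541, 226.741] pointing down, gripper open.
Joint ranges: [-2.53, 2.53], [-0.77, 2.02], [0.04, 2.7], [-1, 4.14], [0.28, 2.66], [-3.11, 3.11]. Speed limits (rad/s): [2.57, 2.57, 3.14, 3.14, 3.14, 3.14].

## Interface

Orientations are given as [roll, pitch, yaw] about the fixed x, y, z axes, in that order (R = Rz(yaw) Ry(pitch) Rx(roll)).
In Python, from plant import bot gives the robot as it stands.
- The arm moves only by the shell command python3 -m pendant 'ROWS' [OPENING]. ROWS is JSON, a list of rows, each an object with "linear": the shift along the world's x, y, z in mm, a list of three; "twist": the turn about the world's z in degrees. In form: [{"linear": [x, y, z], "twist": twist}, ...]. A call has 1 to 20 rows; each row is the pose to reach, as a shift and turn from the pose commanded when the call began; what a row does not reach only later rows make up. A row lasts 1/8 s, in which the tool goes at most 62.5 mm and 10.7 degrees, less where a joint would pass 70% of its speed; a pose out of reach is approached as far as the arm can. A call with a gripper value outside its range is refused whole. OPENING is the closure in counts, from 0 (fully open) to 255 (shut), set as the call begins (- or left out, the last holds). The fingers move at their own pace and stop on an object; the grip force is fixed at half the most. Time passes only in rows, so rows that repeat a pose let the fingers close. It gives the time, the measured TCP pose, the force and the opening at its end, in the units of the state.
- bot.get_obs(): the state, without advancing time (a new reading comes with each control period).
- bot.capture(name): name is "scene" or "top"; returns a dict with "frame" (420x560x3 uint8, blue, green, red), "z_map" (420x560 float32, mm along the optical axis (not along the pixel's ray), 0 where there is no reading), "fx", "fy", "cx", "cy" (pixels), "rvec" (rotation vector, rad) and "tvec" (3), from world to camera coordinates, as OpenCV has them. Camera axes: x right, y down, z forward; pixel columns grow to the right and rows downward; lengths in mm; the calibration is good to about 2 mm. A picture is of the moment at which its call begins.
- bot.close_job(): hands the job in, once; it reports no verdict.
The state is a dict: "time": time; "joint_positions": joint angles; "dq": joint speeds; "tau": joint torques, N m; "tool_pos": TCP position; "tcp_rot": TCP orientation; "contact_force": force on the tool from outside, world axes, zero at the start; "moment": the same for the moment, N m; "grip_width": finger opening in mm.
Only numpy, scipy, OpenCV 4.12 (cv2) and the standard library are available. Lean on these libraries where they do the work, as an engineer would, in place of code of your own. Each camera call takes 0.05 s, during which the arm holds its last target. There are 200 camera calls.

## Task

First slide the blue-lidded tub sideways under the light bar onto the blue taped ring, then draw the yellow-lidded tub out from the riser and slide it under the light bar onto the yellow ring. Each tub must end standing inside its ring with its handle lying along the ring's tape tail, and must stay flat on the bench all the way: never lift or tip a tub. Leave all the other things where they are, and let go of the tubs at the end.

Things in the scene. Friction and masses are not known exactly. Their poses are not given: they have to be found in the camera images.
- tub_blue: Loose closed white tub, blue lid, 0.3-0.55 kg. Origin: centre of underside. Body 102 mm across; lid 106 mm across, top at 46 mm height. Square grey knob 24 x 24 mm (sides along x, y) on the lid's middle, 46 to 80 mm high. Flat grey handle 18 mm wide, 12 thick, centred 26 mm high, runs along the tub's -x to 130 mm from its axis. Starts on the yellow ring, handle to the front.
- tub_yellow: Loose closed white tub, yellow lid, 0.3-0.55 kg. Origin: centre of underside. Body 102 mm across; lid 106 mm across, top at 46 mm height. Square grey knob 24 x 24 mm (sides along x, y) on the lid's middle, 46 to 80 mm high. Flat grey handle 18 mm wide, 12 thick, centred 26 mm high, runs along the tub's -x to 130 mm from its axis. Starts at the riser's +y edge, handle tucked under it.
- tub_blue_knob (a point): Middle of the blue tub's knob, 67 mm above the tub's underside.
- tub_yellow_knob (a point): Middle of the yellow tub's knob, 67 mm above the tub's underside.
- tub_blue_grip (a point): Point on the blue tub's handle, 105 mm from the tub's axis and 26 mm above its underside, 25 mm from the handle's end.
- tub_yellow_grip (a point): Point on the yellow tub's handle, 105 mm from the tub's axis and 26 mm above its underside, 25 mm from the handle's end.
- ring_blue: Blue tape ring on the bench under the light bar, flat, inner radius 66 mm, outer 73 mm, with a straight tape tail 8 mm wide running out along the ring's own -x (to the front of the light frame) from 73 to 153 mm. Origin: ring centre on the bench.
- ring_yellow: Yellow tape ring, otherwise the same as the blue one and 160 mm from it along the light bar; which of them is left varies.
- ring_blue_tail (a point): Point on the blue ring's tail, on the bench, 105 mm from the ring's centre along its -x.
- ring_yellow_tail (a point): Point on the yellow ring's tail, on the bench, 105 mm from the ring's centre along its -x.
- light_frame: Fixed frame: a white light bar 46 mm (x) by 360 mm (y) between heights 118 and 140 mm, on two posts 24 x 20 mm at y = -170 and +170 mm, in the frame's own axes. Origin on the bench below the bar's middle. The rings lie below the bar at y = -80 and +80 mm; the front is its -x.
- riser: Fixed low metal riser: top plate 280 mm (x) by 160 mm (y) between heights 38 and 46 mm, open below towards its +y and -y, with upright side plates 8 mm thick at x = -136 and +136 mm. A fixed white pail, 100 mm across and 110 mm high, stands on it at x = -75, y = -28 mm. Origin on the bench below the plate's middle.
- spray: Clear bottle with red cap, 66 mm across, 180 mm high. Its origin is the centre of its underside. A bystander: leave it where it is.
- feed_jar: Amber jar with green cap, 70 mm across, 90 mm high. Its origin is the centre of its underside. A bystander: leave it where it is.
- cup: Orange open cup, 70 mm across, 85 mm high. Its origin is the centre of its underside. A bystander: leave it where it is.
- brush: Brush 180 mm long, lying along its x, behind the working area. Origin under its middle. A bystander: leave it where it is.
- dishes: Stack of three glass dishes, 90 mm across, 38 mm high, behind the light bar. Its origin is the centre of its underside. A bystander: leave it where it is.
- amber: Amber bottle, 60 mm across, 140 mm high, behind the light bar. Its origin is the centre of its underside. A bystander: leave it where it is.
- pot: Green pot, 56 mm across, 55 mm high, on the riser. Its origin is the centre of its underside. A bystander: leave it where it is.

How it is judged:
By the outcome, as a careful person would: the job done as asked, in the order asked, and still so for the second after the job is handed in, with the robot touching nothing.
It also fails if it takes over 69 s, if anything falls off the work surface, if the arm or the gripper's body presses on something with over 40 N, if the wrist force passes 120 N, or if a joint passes its speed limit or range.

## Working session

There is one attempt and no reset: what is moved stays moved. The work goes in short steps, Python scripts to look and compute and a shell command to move; the robot and the scene stay as the last step left them, time stands still between calls to the robot, and variables do not carry over. Pictures are saved under pics/ and viewed, about 8 in all and at most 12, crops included, and the job is handed in when it is done.

```bash
mkdir -p pics; ls; cat > h.py <<'E'
import numpy as np, cv2
from plant import bot
def cap(n):
    c=bot.capture(n); R=cv2.Rodrigues(np.array(c["rvec"],float))[0]; c["R"]=R; c["t"]=np.array(c["tvec"],float).ravel(); return c
def ray(c,uv,z):
    uv=np.atleast_2d(uv).astype(float)
    d=np.c_[(uv[:,0]-c["cx"])/c["fx"],(uv[:,1]-c["cy"])/c["fy"],np.ones(len(uv))]@c["R"]
    o=-c["R"].T@c["t"]; return o+d*((z-o[2])/d[:,2])[:,None]
def cloud(c):
    v,u=np.indices(c["z_map"].shape); Z=c["z_map"]
    P=np.stack([(u-c["cx"])/c["fx"]*Z,(v-c["cy"])/c["fy"]*Z,Z],-1)
    return (P-c["t"])@c["R"]
E
python3 - <<'E'
from h import *
for n in("scene","top"):
    c=cap(n); cv2.imwrite(f"pics/{n}0.png",c["frame"]); print(n,-c["R"].T@c["t"],c["R"][2])
print(bot.get_obs())
E
```

```text
pics
scene [1260.63972736 -517.84054406  571.90671228] [-0.70970126  0.45948927 -0.53403533]
top [ 440.48430142  -87.87409545 1152.51886258] [ 0.11552613  0.00865239 -0.99326676]
{'time': 0.1, 'joint_positions': array([-1.30699711e+00,  3.42668605e-01,  1.52490245e+00,  1.75267511e-05,
        1.27541127e+00, -1.46003286e-01]), 'dq': array([-0.00065248, -0.00158924, -0.00316713,  0.00025061, -0.00050986,
       -0.00023104]), 'tau': array([ 1.60114399e-03, -4.32004416e+01, -2.44696176e+01,  7.19165476e-02,
        5.25683386e-02, -5.29648389e-05]), 'tool_pos': array([ 209.10442036, -481.17082023,  226.11303419]), 'tcp_rot': array([-3.14137389e+00,  1.37245215e-03, -1.16099879e+00]), 'contact_force': array([-0.80682784, -0.3392262 ,  0.43462931]), 'moment': array([-0.04543697, -0.04773403,  0.00045801]), 'grip_width': 91.85225636067727}
```

View pics/scene0.png

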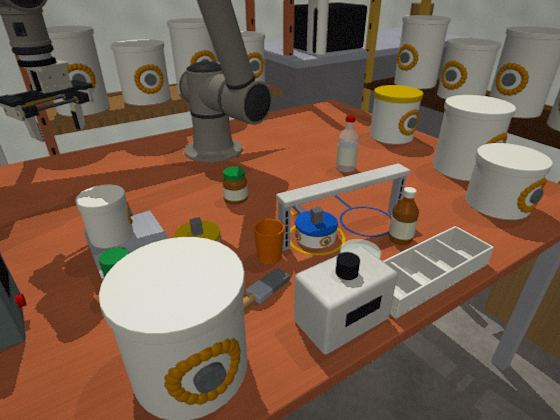

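View pics/top0.png

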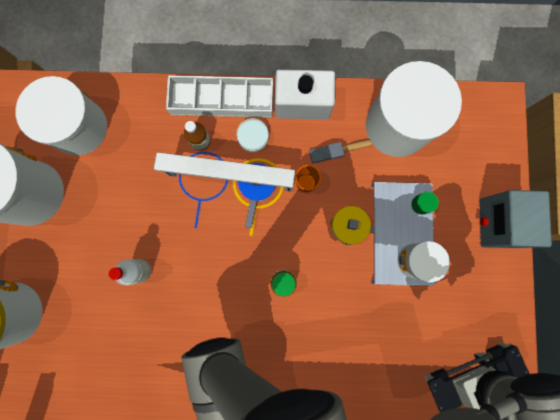

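The scene view shows the blue tub under the bar on the yellow ring (~320,225), and the empty blue ring at (367,220). In the top view the blue ring is left at (203,177), the yellow ring at (257,183), the yellow tub at (352,225) and the riser at (404,232).

```bash
python3 - <<'E'
from h import *
from scipy.optimize import least_squares
c=cap("top"); f=c["frame"]; hsv=cv2.cvtColor(f,cv2.COLOR_BGR2HSV); P=cloud(c)
cv2.imwrite("pics/crop1.png",cv2.resize(f[120:300,140:460],None,fx=2.5,fy=2.5,interpolation=cv2.INTER_CUBIC))
H,S,V=[hsv[...,i].astype(int) for i in range(3)]
roi=np.zeros(H.shape,bool); roi[140:245,140:300]=1
Z=P[...,2]
def circ(X,r,w=3):
    x0=X.mean(0)
    s=least_squares(lambda p:np.hypot(*(X-p).T)-r,x0,loss="soft_l1",f_scale=w); return s.x,np.abs(s.fun).mean()
for nm,(a,b) in dict(blue=(100,130),yel=(20,34)).items():
    m=roi&(H>=a)&(H<=b)&(S>130)&(V>60)&(Z<12)
    v,u=np.nonzero(m); X=ray(c,np.c_[u,v],0)[:,:2]
    # ring then tail
    x=X.mean(0)
    for _ in range(10):
        d=np.hypot(*(X-x).T); k=(d>40)&(d<95) if _<4 else abs(d-69.5)<8
        x,e=circ(X[k],69.5)
    d=np.hypot(*(X-x).T); t=X[(d>80)&(d<160)]
    dd=t-x; a_=np.arctan2(dd[:,1],dd[:,0]); print(nm,len(X),k.sum(),x.round(1),round(e,2),"tail n",len(t),"yaw",np.degrees(np.median(a_))-180, t.mean(0).round(1))
# lids
for nm,(a,b),(r0,r1,c0,c1) in (("blue",(100,130),(160,215,225,290)),("yel",(20,34),(195,255,320,385))):
    m=np.zeros(H.shape,bool); m[r0:r1,c0:c1]=1
    m&=(H>=a)&(H<=b)&(S>100)&(abs(Z-46)<8); v,u=np.nonzero(m); print(nm,"lid n",m.sum(),"Z",np.median(Z[m]))
    X=ray(c,np.c_[u,v],46)[:,:2]
    print(" bounds",X.min(0).round(1),X.max(0).round(1))
# heights
for nm,(lo,hi),(r0,r1,c0,c1) in (("bar",(125,150),(140,200,145,310)),("riser",(38,52),(170,300,368,440)),("yknob",(70,90),(195,255,320,385)),("bknob",(70,90),(160,215,225,290)),("bhandle",(22,40),(195,235,240,262)),("cup",(70,95),(160,195,290,325)),("jar",(75,100),(265,305,265,300)),("spray",(165,190),(250,300,100,155)),("pot",(90,112),(180,220,405,445))):
    m=np.zeros(H.shape,bool); m[r0:r1,c0:c1]=1
    m&=(Z>lo)&(Z<hi); X=P[m][:,:2]
    if len(X)<3: print(nm,len(X)); continue
    r=cv2.minAreaRect(X.astype(np.float32)); print(nm,len(X),"z",P[m][:,2].mean().round(1),"c",np.round(r[0],1),"sz",np.round(r[1],1),"ang",round(r[2],1),"mean",X.mean(0).round(1))
E
```

```text
blue 170 126 [662.5 142.4] 1.02 tail n 43 yaw -6.129334304070682 [553.7 142.6]
yel 277 245 [645.9 -17. ] 1.84 tail n 32 yaw -5.519783052873123 [510.8  -3.6]
blue lid n 488 Z 45.785542970555795
 bounds [591.8 -65.4] [693.9  35.4]
yel lid n 1048 Z 46.09865387455379
 bounds [ 477.4 -331.5] [ 579.7 -227.4]
bar 2549 z 139.5 c [654.7  62.1] sz [360.6  47.2] ang 84.0 mean [653.4  60.7]
riser 4429 z 46.3 c [ 510.2 -415.2] sz [179.5 280.5] ang 89.8 mean [ 520.9 -408.1]
yknob 85 z 80.3 c [ 528.5 -280.7] sz [23.5 23.6] ang 79.3 mean [ 528.3 -280.2]
bknob 4 z 75.3 c [631.6 -18.1] sz [8.4 0.6] ang 86.7 mean [631.8 -18.2]
bhandle 188 z 31.8 c [558.8  -2.4] sz [22.  88.2] ang 84.0 mean [553.7  -2.2]
cup 159 z 82.3 c [ 650.1 -156.6] sz [66.8 64.7] ang 0.9 mean [ 654.4 -157.8]
jar 443 z 90.1 c [366.3 -98.5] sz [60.1 58.3] ang 47.0 mean [366.4 -98.2]
spray 150 z 178.6 c [386.8 305.9] sz [28.4 29.7] ang 1.0 mean [387.2 304.6]
pot 373 z 100.7 c [ 589.6 -471. ] sz [53.9 54.5] ang 73.0 mean [ 589.1 -469.9]
```

View pics/crop1.png

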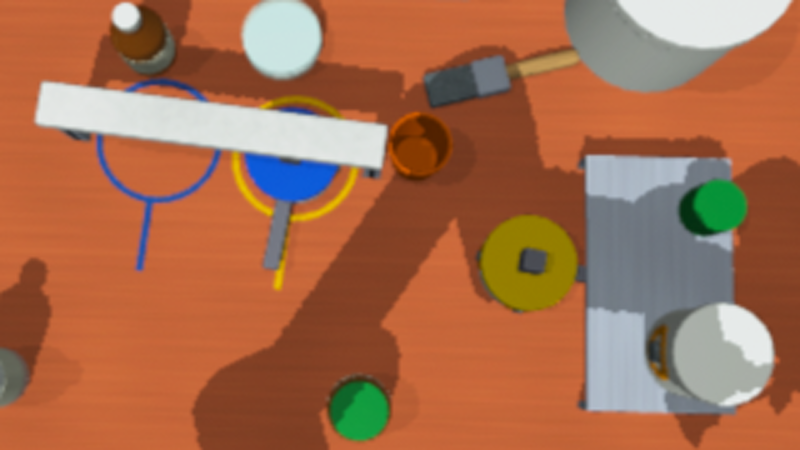

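The crop shows the blue handle running from (285,200) to (270,268), slightly beside the yellow tail. The yellow lid is at (528,262) and the riser's left edge at column 586. Now I'll refine the tub poses, riser edge and gripper body shape.

```bash
cat > m.py <<'E'
from h import *
from scipy.optimize import least_squares
def lid(c,P,hs,win):
    hsv=cv2.cvtColor(c["frame"],cv2.COLOR_BGR2HSV).astype(int); m=np.zeros(P.shape[:2],np.uint8); r0,r1,c0,c1=win
    m[r0:r1,c0:c1]=1; m&=((hsv[...,0]>=hs[0])&(hsv[...,0]<=hs[1])&(hsv[...,1]>100)&(abs(P[...,2]-45)<7)).astype(np.uint8)
    k=max(cv2.findContours(m,cv2.RETR_EXTERNAL,cv2.CHAIN_APPROX_NONE)[0],key=len)[:,0,:]
    X=ray(c,k,46)[:,:2]; p=X.mean(0)
    s=least_squares(lambda p:np.hypot(*(X-p).T)-52.3,p,loss="cauchy",f_scale=1); return s.x,(abs(s.fun)<2).sum(),len(X)
def line(X):
    p=X.mean(0); r=cv2.fitLine(X.astype(np.float32),cv2.DIST_HUBER,0,.01,.01).ravel(); d=r[:2]*(1 if r[0]>0 else -1); return r[2:],np.degrees(np.arctan2(d[1],d[0]))
def handle(c,P,box):  # box world xmin,xmax,ymin,ymax; top 32
    X=P[(abs(P[...,2]-32)<4)&(P[...,0]>box[0])&(P[...,0]<box[1])&(P[...,1]>box[2])&(P[...,1]<box[3])]
    return len(X),X[:,:2].min(0),X[:,:2].max(0),line(X[:,:2])
E
python3 - <<'E'
from m import *
c=cap("top");P=cloud(c)
print("blue lid",lid(c,P,(100,130),(160,215,225,290)),"yel",lid(c,P,(20,34),(195,255,320,385)))
print("bh",handle(c,P,(510,585,-40,40)))
K=P[(P[...,2]>72)&(P[...,2]<86)&(abs(P[...,0]-528)<25)&(abs(P[...,1]+280)<25)]
print("yk",K.mean(0),K.min(0),K.max(0),np.linalg.norm(K[:,:2]-K[:,:2].mean(0),axis=1).max())
hs=P[(abs(P[...,2]-28)<6)&(P[...,1]>-350)&(P[...,1]<-333)&(abs(P[...,0]-525)<35)]; print("yh",len(hs),hs.round(0)[:12].tolist())
r=P[(abs(P[...,2]-46)<4)&(P[...,1]<-336)&(P[...,0]<680)&(P[...,0]>350)]; b=cv2.minAreaRect(r[:,:2].astype(np.float32));print("riser",b)
g=P[(P[...,2]>255)&(P[...,2]<340)&(P[...,0]<330)&(P[...,1]<-380)]; print("grip",len(g),cv2.minAreaRect(g[:,:2].astype(np.float32)) if len(g)>5 else "")
# scene camera
c=cap("scene");P=cloud(c)
for nm,q in (("bk",(640,-18)),("yk",(528,-280))):
    K=P[(P[...,2]>60)&(P[...,2]<86)&(abs(P[...,0]-q[0])<30)&(abs(P[...,1]-q[1])<30)]; T=K[K[:,2]>77]
    print(nm,len(K),len(T),T.mean(0) if len(T) else "",cv2.minAreaRect(T[:,:2].astype(np.float32)) if len(T)>5 else "")
print("blue lid",lid(c,P,(100,130),(190,260,280,350)),"yel",lid(c,P,(20,34),(205,260,165,230)))
E
```

```text
blue lid (array([590.82604143,  -8.34595504]), np.int64(11), 83) yel (array([ 528.25380394, -280.27135258]), np.int64(95), 107)
bh (150, array([514.96331629, -15.72396104]), array([582.62461933,  10.06248502]), (array([549.71387  ,  -1.7454779], dtype=float32), np.float32(-10.28762)))
yk [ 528.2271638  -280.3857397    79.93251031] [ 516.53698802 -292.69056706   74.81672299] [ 540.39173129 -268.03033245   84.58806822] 15.640667080149559
yh 20 [[527.0, -337.0, 34.0], [527.0, -340.0, 32.0], [527.0, -343.0, 31.0], [524.0, -337.0, 32.0], [524.0, -340.0, 31.0], [524.0, -343.0, 33.0], [524.0, -346.0, 33.0], [521.0, -338.0, 29.0], [521.0, -340.0, 31.0], [521.0, -346.0, 32.0], [518.0, -337.0, 32.0], [519.0, -344.0, 29.0]]
riser ((510.30126953125, -529.8192138671875), (371.05413818359375, 280.271728515625), 89.9493408203125)
grip 2332 ((208.9642333984375, -481.62359619140625), (73.52223205566406, 190.6295623779297), 23.32895851135254)
bk 143 66 [645.93773145 -18.66012761  80.53394351] ((645.1708374023438, -17.867427825927734), (22.330583572387695, 25.098169326782227), 81.42925262451172)
yk 147 73 [ 532.37032741 -281.88840179   80.75748381] ((531.33154296875, -281.6307067871094), (22.85268783569336, 27.66613006591797), 83.75531005859375)
blue lid (array([650.10956385, -20.93152245]), np.int64(51), 118) yel (array([ 532.41627856, -281.33696916]), np.int64(46), 126)
```

```bash
python3 -m pendant '[{"linear":[30,43,0],"twist":-3},{"linear":[63,92,0],"twist":-7},{"linear":[96,141,0],"twist":-11},{"linear":[130,190,0],"twist":-15},{"linear":[164,239,0],"twist":-19},{"linear":[198,288,0],"twist":-22},{"linear":[231,337,0],"twist":-26},{"linear":[264,386,0],"twist":-29},{"linear":[295,432,-10],"twist":-32},{"linear":[318,465,-40],"twist":-33.4},{"linear":[330,482,-80],"twist":-33.4},{"linear":[330,482,-120],"twist":-33.4},{"linear":[330,482,-140],"twist":-33.4},{"linear":[330,482,-140],"twist":-33.4}]' 0
python3 - <<'E'
from m import *
c=cap("top");o=bot.get_obs();print(o["tool_pos"],np.degrees(o["tcp_rot"]))
cv2.imwrite("pics/a.png",cv2.resize(c["frame"][120:300,140:380],None,fx=3,fy=3))
E
```

```text
time: 2.0
tool_pos: [538.1, 0.7, 85.2]
tcp_rot: [3.138, -0.0, -1.744]
contact_force: [0.3, -0.4, 0.5]
grip_width: 91.9
[5.39040657e+02 4.83518301e-01 8.65639659e+01] [ 1.79935466e+02 -7.59117645e-03 -9.99175501e+01]
```

View pics/a.png

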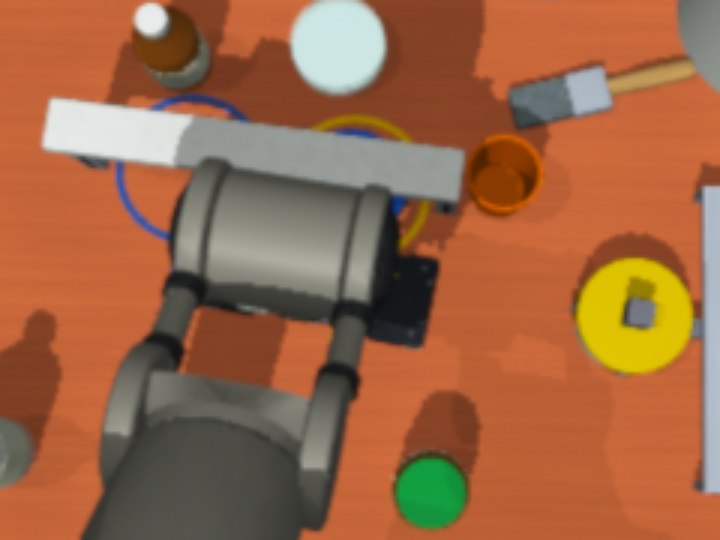

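The gripper hovers over the blue handle, clear of the bar (bar front edge near row 180) and clear of the jar and cup. Now I descend and grip.

```bash
python3 -m pendant '[{"linear":[0,0,-20],"twist":0},{"linear":[0,0,-40],"twist":0},{"linear":[0,0,-60],"twist":0},{"linear":[0,0,-72],"twist":0},{"linear":[0,0,-79],"twist":0},{"linear":[0,0,-79],"twist":0}]' 0
python3 -m pendant '[{"linear":[0,0,0],"twist":0},{"linear":[0,0,0],"twist":0},{"linear":[0,0,0],"twist":0},{"linear":[0,0,0],"twist":0},{"linear":[0,0,0],"twist":0},{"linear":[0,0,0],"twist":0},{"linear":[0,0,0],"twist":0},{"linear":[0,0,0],"twist":0}]' 255
```

```text
time: 2.8
tool_pos: [539.4, 0.4, 7.9]
tcp_rot: [-3.141, -0.0, -1.744]
contact_force: [0.7, 0.7, -0.3]
grip_width: 92.0
time: 3.8
tool_pos: [539.2, 0.6, 7.7]
tcp_rot: [3.141, 0.0, -1.744]
contact_force: [-0.2, 3.0, -0.7]
grip_width: 17.9
```

```bash
python3 -m pendant '[{"linear":[0.5,4,0],"twist":0.3},{"linear":[1.5,12,0],"twist":0.7},{"linear":[3,24,0],"twist":1.2},{"linear":[5,37,0],"twist":1.6},{"linear":[6.5,50,0],"twist":2},{"linear":[8,63,0],"twist":2.4},{"linear":[9.5,76,0],"twist":2.8},{"linear":[11,89,0],"twist":3.1},{"linear":[12.5,102,0],"twist":3.4},{"linear":[14.5,115,0],"twist":3.6},{"linear":[16,128,0],"twist":3.8},{"linear":[17.5,139,0],"twist":3.9},{"linear":[18.5,147,0],"twist":3.9},{"linear":[19,151,0],"twist":3.9},{"linear":[19,152.4,0],"twist":3.9},{"linear":[19,152.4,0],"twist":3.9},{"linear":[19,152.4,0],"twist":3.9}]'
python3 - <<'E'
from m import *
c=cap("top");P=cloud(c);o=bot.get_obs();print(o["tool_pos"],np.degrees(o["tcp_rot"]))
c2=cap("scene");P2=cloud(c2)
K=P2[(P2[...,2]>60)&(P2[...,2]<86)&(abs(P2[...,0]-663)<35)&(abs(P2[...,1]-142)<35)]; T=K[K[:,2]>77]
print(len(T),T.mean(0),cv2.minAreaRect(T[:,:2].astype(np.float32)))
cv2.imwrite("pics/b.png",cv2.resize(c2["frame"][160:280,250:450],None,fx=4,fy=4,interpolation=cv2.INTER_CUBIC))
E
```

```text
time: 5.92
tool_pos: [558.2, 152.8, 7.7]
tcp_rot: [-3.142, 0.0, -1.676]
contact_force: [0.4, -0.6, -0.7]
grip_width: 18.0
[558.2450244  152.78931404   7.73222688] [-1.79995328e+02  4.47759053e-03 -9.60310933e+01]
56 [665.67008661 138.42739625  80.22511314] ((664.9248046875, 140.5033416748047), (26.04395294189453, 24.933500289916992), 86.73463439941406)
```

View pics/b.png

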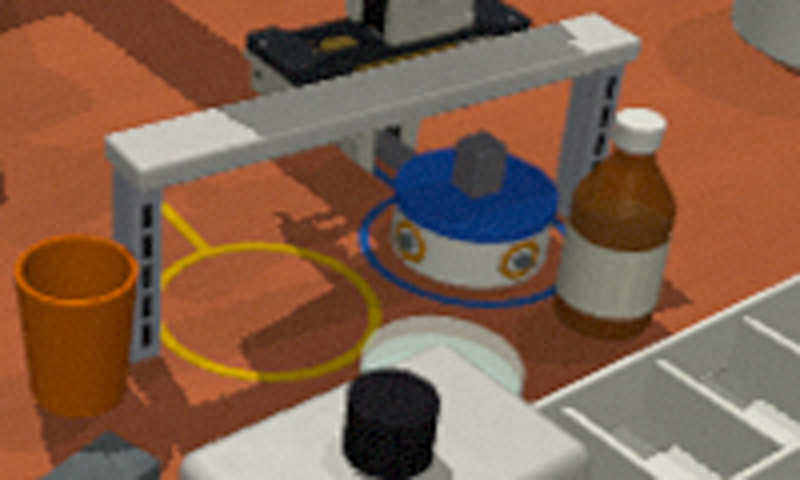

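The blue tub stands upright inside the blue ring (tub ~(475,215), ring around it). I'll release, lift and go toward the yellow tub, with a check of both tubs on the way.

```bash
python3 -m pendant '[{"linear":[0,0,0],"twist":0},{"linear":[0,0,0],"twist":0},{"linear":[0,0,0],"twist":0},{"linear":[0,0,0],"twist":0},{"linear":[0,0,0],"twist":0},{"linear":[0,0,20],"twist":0},{"linear":[0,0,60],"twist":0},{"linear":[0,0,110],"twist":0},{"linear":[0,0,160],"twist":0},{"linear":[0,0,180],"twist":0}]' 0
python3 -m pendant '[{"linear":[-3,-40,0],"twist":8},{"linear":[-5,-95,0],"twist":18},{"linear":[-8,-150,0],"twist":28},{"linear":[-12,-205,0],"twist":38},{"linear":[-16,-260,0],"twist":48},{"linear":[-20,-315,0],"twist":58},{"linear":[-24,-365,0],"twist":68},{"linear":[-27,-400,0],"twist":78},{"linear":[-30,-425,0],"twist":86},{"linear":[-30,-433,0],"twist":91},{"linear":[-30,-433,0],"twist":91}]'
python3 - <<'E'
from m import *
from scipy.optimize import least_squares
o=bot.get_obs();print(o["tool_pos"],np.degrees(o["tcp_rot"]))
c=cap("top");P=cloud(c)
print("bh",handle(c,P,(528,598,120,185)))
c2=cap("scene");P2=cloud(c2)
K=P2[(P2[...,2]>60)&(P2[...,2]<86)&(abs(P2[...,0]-663)<35)&(abs(P2[...,1]-142)<35)]; T=K[K[:,2]>77]
print(len(T),T.mean(0),cv2.minAreaRect(T[:,:2].astype(np.float32)))
print("blue lid scene",lid(c2,P2,(100,130),(180,260,330,410)))
h=cv2.cvtColor(c2["frame"],cv2.COLOR_BGR2HSV).astype(int)
def ring(cc,PP,a,b,win,s=130):
    h=cv2.cvtColor(cc["frame"],cv2.COLOR_BGR2HSV).astype(int);m=np.zeros(h.shape[:2],bool);m[win[0]:win[1],win[2]:win[3]]=1
    m&=(h[...,0]>=a)&(h[...,0]<=b)&(h[...,1]>s)&(abs(PP[...,2])<12);v,u=np.nonzero(m);X=ray(cc,np.c_[u,v],0)[:,:2]
    return least_squares(lambda p:np.hypot(*(X-p).T)-69.5,X.mean(0),loss="cauchy",f_scale=2).x,len(X)
print("scene rings",ring(c2,P2,100,130,(190,250,335,410)),ring(c2,P2,20,34,(215,260,285,350)))
print("top rings",ring(c,P,100,130,(145,205,170,240)),ring(c,P,20,34,(150,215,225,290)))
cv2.imwrite("pics/d.png",cv2.resize(c["frame"][120:300,140:440],None,fx=2.6,fy=2.6,interpolation=cv2.INTER_CUBIC))
E
```

```text
time: 7.28
tool_pos: [559.4, 153.1, 191.3]
tcp_rot: [-3.136, 0.001, -1.676]
contact_force: [0.4, -0.3, -0.7]
grip_width: 92.0
time: 8.65
tool_pos: [527.9, -280.7, 187.5]
tcp_rot: [-3.141, 0.0, -0.09]
contact_force: [0.2, 1.0, 1.1]
grip_width: 91.7
[ 527.93776117 -280.7166404   187.53688109] [-1.79991009e+02  7.13095421e-03 -5.13593574e+00]
bh (141, array([533.39727759, 138.17135876]), array([597.7934362 , 160.19108871]), (array([566.8414 , 149.24924], dtype=float32), np.float32(-6.841641)))
56 [665.79306713 138.2664397   80.49034092] ((664.220947265625, 139.334228515625), (23.613712310791016, 26.25301170349121), 83.2823486328125)
blue lid scene (array([669.49595392, 134.34204266]), np.int64(50), 112)
scene rings (array([662.84851814, 142.96005347]), 98) (array([645.42294864, -15.86566011]), 287)
top rings (array([662.43320076, 142.29756998]), 118) (array([645.78075663, -17.02333588]), 271)
```

View pics/d.png

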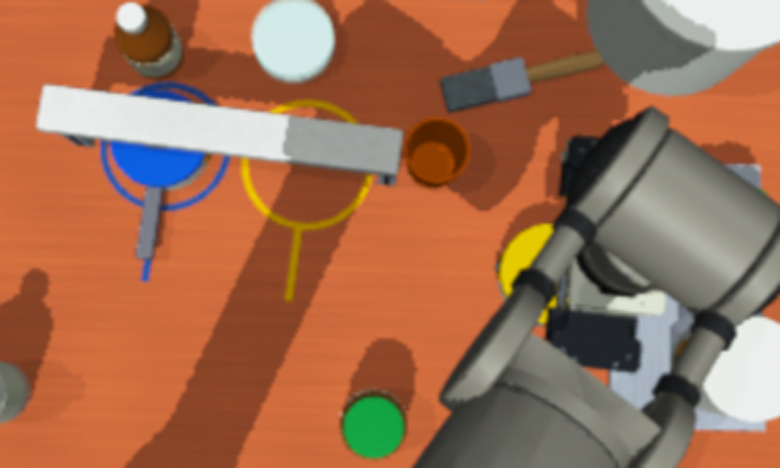

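The blue tub's handle lies on its tail (150,225). The gripper is above the yellow tub. I'll check wrist clearance over the pail before descending.

```bash
python3 - <<'E'
from m import *
for n in("top","scene"):
    P=cloud(cap(n)); z=P[...,2]
    q=P[(z>200)&(z<700)&(P[...,0]>330)&(P[...,0]<700)&(P[...,1]<-200)&(P[...,1]>-520)]
    for a in range(200,460,30):
        s=q[(q[:,2]>a)&(q[:,2]<=a+30)]
        if len(s)>5: print(n,a,len(s),s.min(0).round(),s.max(0).round())
    p=P[(z>145)&(z<165)&(P[...,0]>350)&(P[...,0]<530)&(P[...,1]<-380)&(P[...,1]>-540)]
    print("pail",len(p),p.min(0).round(),p.max(0).round())
E
```

```text
top 260 204 [ 432. -311.  260.] [ 622. -238.  289.]
top 290 736 [ 431. -311.  291.] [ 623. -237.  319.]
top 320 54 [ 475. -299.  321.] [ 512. -241.  349.]
top 350 352 [ 475. -313.  350.] [ 519. -241.  364.]
top 380 117 [ 488. -295.  381.] [ 520. -243.  410.]
top 410 84 [ 490. -278.  410.] [ 521. -244.  440.]
top 440 97 [ 487. -277.  440.] [ 514. -244.  468.]
pail 1150 [ 386. -501.  145.] [ 484. -406.  162.]
scene 200 159 [ 474. -298.  200.] [ 595. -276.  230.]
scene 230 199 [ 439. -325.  230.] [ 620. -252.  260.]
scene 260 839 [ 435. -326.  260.] [ 627. -252.  290.]
scene 290 1042 [ 432. -325.  290.] [ 627. -252.  320.]
scene 320 445 [ 479. -319.  320.] [ 550. -247.  350.]
scene 350 567 [ 476. -319.  350.] [ 567. -244.  380.]
scene 380 709 [ 513. -321.  380.] [ 570. -246.  410.]
scene 410 747 [ 518. -319.  410.] [ 579. -247.  440.]
scene 440 948 [ 502. -342.  440.] [ 583. -226.  470.]
pail 1057 [ 387. -502.  145.] [ 489. -404.  160.]
```

The wrist will stay about 300 mm up, well above the pail at 156 mm. Descending to the knob and gripping it.

```bash
python3 -m pendant '[{"linear":[0,0,-30],"twist":0},{"linear":[0,0,-70],"twist":0},{"linear":[0,0,-105],"twist":0},{"linear":[0,0,-125],"twist":0},{"linear":[0,0,-134],"twist":0},{"linear":[0,0,-138],"twist":0},{"linear":[0,0,-138],"twist":0}]' 0
python3 -m pendant '[{"linear":[0,0,0],"twist":0},{"linear":[0,0,0],"twist":0},{"linear":[0,0,0],"twist":0},{"linear":[0,0,0],"twist":0},{"linear":[0,0,0],"twist":0},{"linear":[0,0,0],"twist":0},{"linear":[0,0,0],"twist":0},{"linear":[0,0,0],"twist":0}]' 255
```

```text
time: 9.72
tool_pos: [528.6, -280.2, 50.4]
tcp_rot: [3.141, -0.001, -0.088]
contact_force: [-0.9, 0.7, -0.1]
grip_width: 91.6
time: 10.72
tool_pos: [528.4, -280.1, 49.8]
tcp_rot: [3.141, -0.0, -0.088]
contact_force: [0.4, -0.1, -0.0]
grip_width: 24.1
```

```bash
python3 -m pendant '[{"linear":[0,4,0],"twist":0},{"linear":[0.5,12,0],"twist":0},{"linear":[1,24,0],"twist":0},{"linear":[2,37,0],"twist":0},{"linear":[3,50,0],"twist":0},{"linear":[3,62,0],"twist":0},{"linear":[2,73,0],"twist":0},{"linear":[-2,81,0],"twist":0},{"linear":[-7,85,0],"twist":-1},{"linear":[-11,87,0],"twist":-4},{"linear":[-13,87,0],"twist":-9},{"linear":[-13,87,0],"twist":-15},{"linear":[-13,87,0],"twist":-21},{"linear":[-13,87,0],"twist":-26},{"linear":[-13,87,0],"twist":-30},{"linear":[-13,87,0],"twist":-31},{"linear":[-13,87,0],"twist":-31}]'
python3 - <<'E'
from m import *
c=cap("top");cv2.imwrite("pics/e.png",cv2.resize(c["frame"][120:300,140:440],None,fx=2.6,fy=2.6,interpolation=cv2.INTER_CUBIC))
c=cap("scene");cv2.imwrite("pics/f.png",cv2.resize(c["frame"][140:300,90:350],None,fx=3,fy=3,interpolation=cv2.INTER_CUBIC))
E
```

```text
time: 12.85
tool_pos: [514.7, -193.0, 49.8]
tcp_rot: [3.142, 0.001, -0.628]
contact_force: [-0.6, 0.1, 1.3]
grip_width: 24.1
```

View pics/f.png

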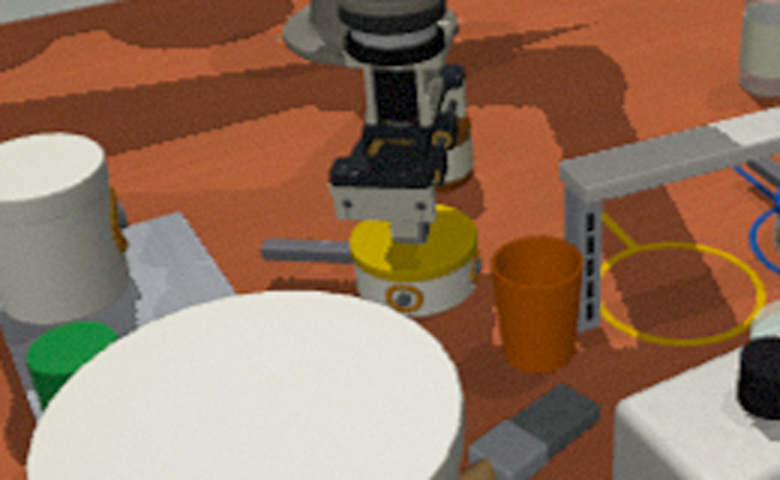

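The yellow tub is clear of the riser with its handle free (300,250), and it stands flat. I'll finish the turn and carry it round the cup to the front of its ring.

```bash
python3 -m pendant '[{"linear":[0,0,0],"twist":-2},{"linear":[0,0,0],"twist":-6},{"linear":[0,0,0],"twist":-12},{"linear":[0,0,0],"twist":-19},{"linear":[0,0,0],"twist":-26},{"linear":[0,0,0],"twist":-33},{"linear":[0,0,0],"twist":-40},{"linear":[0,0,0],"twist":-47},{"linear":[0,0,0],"twist":-53},{"linear":[0,0,0],"twist":-57},{"linear":[1,1,0],"twist":-59},{"linear":[5,5,0],"twist":-60},{"linear":[12,13,0],"twist":-60},{"linear":[21,22,0],"twist":-60},{"linear":[28,32,0],"twist":-60},{"linear":[33,44,0],"twist":-60},{"linear":[35,56,0],"twist":-60},{"linear":[35,68,0],"twist":-60},{"linear":[35,78,0],"twist":-60},{"linear":[35,83,0],"twist":-60}]'
python3 -m pendant '[{"linear":[0,3,0],"twist":0},{"linear":[1,9,0],"twist":0},{"linear":[3,20,0],"twist":0},{"linear":[6,33,0],"twist":0},{"linear":[10,47,0],"twist":0},{"linear":[14,61,0],"twist":0},{"linear":[18,75,0],"twist":0},{"linear":[20,87,0],"twist":0},{"linear":[21,96,0],"twist":0},{"linear":[21,100,0],"twist":0},{"linear":[21,101,0],"twist":0},{"linear":[21,101,0],"twist":0}]'
```

```text
time: 15.45
tool_pos: [550.0, -109.4, 49.8]
tcp_rot: [3.141, -0.0, -1.675]
contact_force: [-0.1, -2.1, 1.4]
grip_width: 24.0
time: 16.95
tool_pos: [571.2, -9.0, 49.7]
tcp_rot: [-3.141, 0.0, -1.676]
contact_force: [1.0, 0.1, 1.3]
grip_width: 24.2
```

```bash
python3 -m pendant '[{"linear":[0,0,0],"twist":0},{"linear":[0,0,0],"twist":0},{"linear":[0,0,0],"twist":0},{"linear":[0,0,0],"twist":0},{"linear":[0,0,0],"twist":0},{"linear":[0,0,15],"twist":0},{"linear":[0,0,50],"twist":0},{"linear":[0,0,90],"twist":0},{"linear":[-15,20,110],"twist":0},{"linear":[-45,60,110],"twist":0},{"linear":[-75,110,110],"twist":0},{"linear":[-104,160,110],"twist":0},{"linear":[-104,200,110],"twist":0},{"linear":[-104,220,110],"twist":0},{"linear":[-104,220,110],"twist":0}]' 0
python3 - <<'E'
from m import *
o=bot.get_obs();print(o["tool_pos"],np.degrees(o["tcp_rot"]))
c=cap("top");P=cloud(c)
print("yel lid",lid(c,P,(20,34),(160,240,210,300)))
print("yh",handle(c,P,(440,512,-40,40)))
K=P[(P[...,2]>74)&(P[...,2]<86)&(abs(P[...,0]-571)<25)&(abs(P[...,1]+9)<25)];print("knob",K.mean(0))
cv2.imwrite("pics/g.png",cv2.resize(c["frame"][120:300,140:440],None,fx=2.6,fy=2.6,interpolation=cv2.INTER_CUBIC))
E
```

```text
time: 18.82
tool_pos: [467.2, 212.0, 160.7]
tcp_rot: [-3.14, 0.0, -1.673]
contact_force: [0.2, 0.2, -1.4]
grip_width: 91.6
[467.16527563 212.03214747 160.70532843] [-1.79924433e+02  2.76611752e-02 -9.58775534e+01]
yel lid (array([570.98574862, -10.96081214]), np.int64(95), 105)
yh (153, array([442.87653329, -10.37509359]), array([509.60304885,  13.19314379]), (array([477.046     ,   0.88721395], dtype=float32), np.float32(-7.2344875)))
knob [571.14224748 -11.26519049  79.86095453]
```

View pics/g.png

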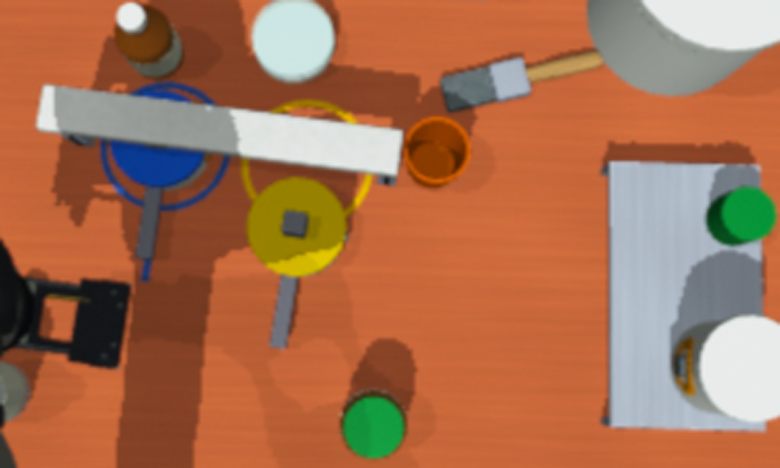

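The yellow tub stands in front of its ring at (297,225) with its handle at (285,312), and the blue tub is undisturbed. Now I'll grip the yellow handle.

```bash
python3 -m pendant '[{"linear":[0,-20,0],"twist":0},{"linear":[0,-65,0],"twist":-0.5},{"linear":[0,-115,0],"twist":-1.2},{"linear":[0,-165,0],"twist":-1.2},{"linear":[-0.4,-195,0],"twist":-1.2},{"linear":[-0.4,-207,-10],"twist":-1.2},{"linear":[-0.4,-207,-40],"twist":-1.2},{"linear":[-0.4,-207,-80],"twist":-1.2},{"linear":[-0.4,-207,-110],"twist":-1.2},{"linear":[-0.4,-207,-130],"twist":-1.2},{"linear":[-0.4,-207,-145],"twist":-1.2},{"linear":[-0.4,-207,-152],"twist":-1.2},{"linear":[-0.4,-207,-152],"twist":-1.2}]' 0
python3 -m pendant '[{"linear":[0,0,0],"twist":0},{"linear":[0,0,0],"twist":0},{"linear":[0,0,0],"twist":0},{"linear":[0,0,0],"twist":0},{"linear":[0,0,0],"twist":0},{"linear":[0,0,0],"twist":0},{"linear":[0,0,0],"twist":0},{"linear":[0,0,0],"twist":0}]' 255
```

```text
time: 20.5
tool_pos: [466.4, 4.0, 7.4]
tcp_rot: [3.141, -0.0, -1.697]
contact_force: [-0.5, -0.1, -0.1]
grip_width: 92.0
time: 21.5
tool_pos: [466.8, 3.9, 7.7]
tcp_rot: [3.142, -0.0, -1.697]
contact_force: [-0.5, -0.0, -0.2]
grip_width: 17.4
```

```bash
python3 -m pendant '[{"linear":[3,-0.3,0],"twist":0.1},{"linear":[9,-1,0],"twist":0.3},{"linear":[18,-2,0],"twist":0.5},{"linear":[29,-3,0],"twist":0.7},{"linear":[40,-4.3,0],"twist":0.9},{"linear":[51,-5.5,0],"twist":1},{"linear":[61,-6.6,0],"twist":1.1},{"linear":[69,-7.5,0],"twist":1.2},{"linear":[73.5,-8,0],"twist":1.2},{"linear":[74.8,-8.1,0],"twist":1.2},{"linear":[74.8,-8.1,0],"twist":1.2},{"linear":[74.8,-8.1,0],"twist":1.2}]'
python3 -m pendant '[{"linear":[0,0,0],"twist":0},{"linear":[0,0,0],"twist":0},{"linear":[0,0,0],"twist":0},{"linear":[0,0,0],"twist":0},{"linear":[0,0,0],"twist":0},{"linear":[0,0,15],"twist":0},{"linear":[0,0,50],"twist":0},{"linear":[0,0,100],"twist":0},{"linear":[-10,0,150],"twist":0},{"linear":[-50,-40,190],"twist":0},{"linear":[-90,-90,210],"twist":0},{"linear":[-130,-140,210],"twist":0},{"linear":[-150,-190,210],"twist":0},{"linear":[-160,-240,210],"twist":0},{"linear":[-160,-260,210],"twist":0},{"linear":[-160,-260,210],"twist":0},{"linear":[-160,-260,210],"twist":0}]' 0
cat > chk.py <<'E'
from m import *
c=cap("top");P=cloud(c)
h=cv2.cvtColor(c["frame"],cv2.COLOR_BGR2HSV).astype(int)
for nm,b,hu in (("blue",(528,598,120,185),(100,130)),("yel",(512,582,-40,40),(20,34))):
    print(nm,"handle",handle(c,P,b))
    v,u=np.nonzero((h[...,0]>=hu[0])&(h[...,0]<=hu[1])&(h[...,1]>120)&(abs(P[...,2])<8)&(P[...,0]<b[0]-8)&(P[...,0]>b[0]-35)&(P[...,1]>b[2])&(P[...,1]<b[3]))
    if len(v): print(" tail end",ray(c,np.c_[u,v],0).mean(0))
c2=cap("scene");P2=cloud(c2)
for q in ((663,142),(646,-17)):
    K=P2[(P2[...,2]>77)&(P2[...,2]<86)&(abs(P2[...,0]-q[0])<35)&(abs(P2[...,1]-q[1])<35)]
    print(len(K),K.mean(0)+[-3.8,1.5,0],cv2.minAreaRect(K[:,:2].astype(np.float32)))
print("blue lid",lid(c,P,(100,130),(150,205,170,240)))
a=cv2.resize(c["frame"][130:260,150:330],None,fx=4,fy=4,interpolation=cv2.INTER_CUBIC);cv2.imwrite("pics/i.png",a)
cv2.imwrite("pics/j.png",cv2.resize(c2["frame"][160:280,230:430],None,fx=4,fy=4,interpolation=cv2.INTER_CUBIC))
E
python3 chk.py
```

```text
time: 23.0
tool_pos: [541.7, -4.3, 7.7]
tcp_rot: [-3.141, -0.0, -1.676]
contact_force: [-1.4, 0.6, 2.1]
grip_width: 17.6
time: 25.12
tool_pos: [381.8, -262.9, 217.8]
tcp_rot: [3.141, 0.001, -1.675]
contact_force: [-0.4, -0.5, 0.9]
grip_width: 91.8
blue handle (136, array([533.55503815, 138.77623545]), array([597.80211174, 159.75326985]), (array([567.22235, 149.29779], dtype=float32), np.float32(-4.297375)))
 tail end [516.41520546 157.52320865   0.        ]
yel handle (131, array([517.81951674, -18.98494583]), array([580.07747222,   4.64616397]), (array([547.427    ,  -6.8915367], dtype=float32), np.float32(-7.267345)))
 tail end [499.47668381  -2.43510678   0.        ]
57 [661.84933668 139.80212722  80.43172614] ((664.0519409179688, 139.10586547851562), (24.82415008544922, 25.44049835205078), 87.80587768554688)
64 [645.04321181 -17.10403908  80.5155637 ] ((647.6682739257812, -17.72373390197754), (22.908523559570312, 25.938825607299805), 84.78829193115234)
blue lid (array([604.33788993, 150.15053246]), np.int64(12), 80)
```

View pics/i.png

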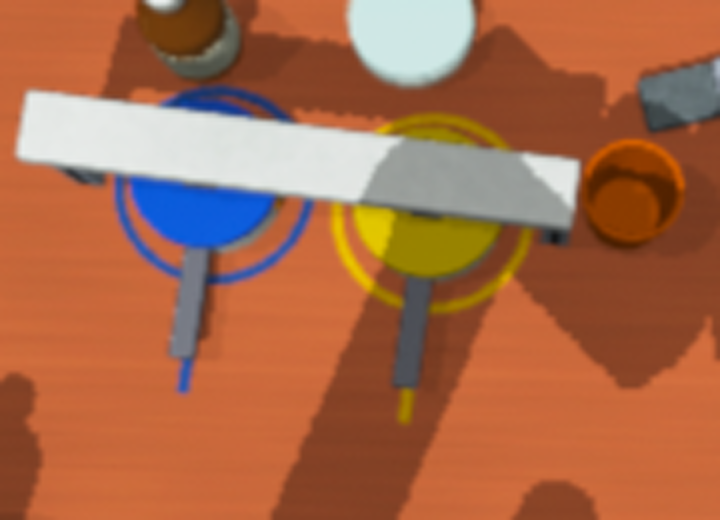

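View pics/j.png

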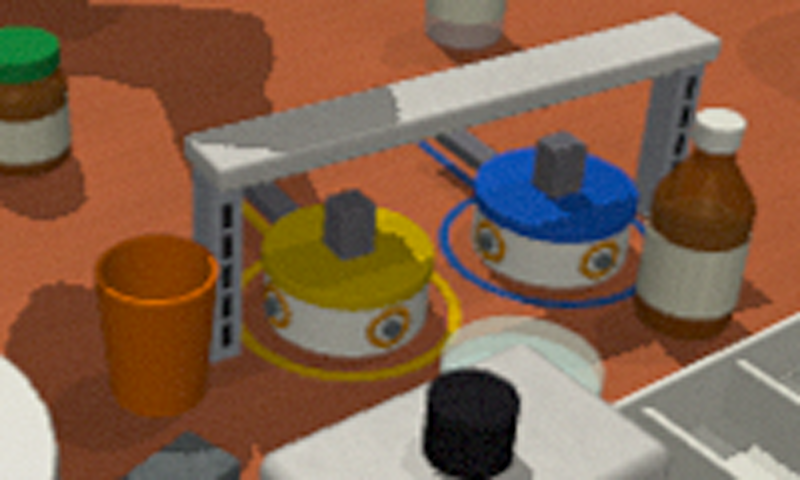

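Both tubs stand flat inside their rings. In the top view the tape tails come straight out from the handle ends at (185,370) and (405,400). The arm is clear, so I'm handing in.

```bash
python3 -c "
from plant import bot
print(bot.get_obs()['time'],bot.close_job())"
```

```text
the job is handed in; nothing more can be done
25.225 None
```

The job is handed in at 25.2 s. Both tubs stand inside their own rings with their handles over the tape tails, and the gripper is open and clear of everything.

- **Blue tub:** I slid it by its handle under the light bar onto the blue ring. The last camera check put it about 2.5 mm off the ring's centre. I left it, since the ring has about 13 mm to spare.
- **Yellow tub:** I drew it out from the riser by its knob and turned it past the cup. I then took it by the handle and slid it under the bar onto the yellow ring. It ended about 1 mm off centre.
- **Handle angles:** The repeated handle-line fits varied by 1–3° (blue −6.8° then −4.3°, yellow −7.3°), against about −6° for the rings. The tool angle at release was −6.0° for both.
- **Camera disagreements:** The two cameras differed by about 4 mm on the knob positions. The top camera read about 2 mm low in y near the rings, so I placed the yellow tub relative to its ring in the image.
- **Forces and other objects:** Readings at the end of each move never exceeded about 3 N, and the gripper stayed at a constant height in every slide. The other things near the work looked undisturbed in the last pictures. I did not measure them again.

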